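Set the overhead camera boom to its mark and lock it

ROBOT

A 6-joint arm with a two-finger parallel gripper is mounted at the origin on the work surface. World frame = base frame: x ahead of the robot, y to its left, z up, the work surface at z = 0. Lengths are in m, angles in rad, forces in N, time in s.
With the tool pointing down it reaches from about 0.3 to 0.775 m from the base axis. Payload 14.6 kg.
Tool frame: the origin (TCP) lies between the finger pads, 19 mm behind the fingertips; this is the grasp point; z points along the fingers, y is the line along which they close (so a half turn about z gives the same grasp; the last joint's range is limited). The gripper opens to 94 mm and grips with 3 to 60 N. Pads are 16 mm wide; open, the fingers measure 119 mm over their backs; the gripper's body (75 mm by 177 mm) begins 78 mm behind the grasp point.
Start: joints at [-1.227, 0.3, 1.521, -0, 1.321, -0.067], TCP at [0.22, -0.504, 0.224] pointing down, gripper open.
Joint ranges: [-3.03, 3.03], [-0.79, 2.21], [0.23, 2.52], [-1.04, 4.18], [0, 3.07], [-2.55, 2.55]. Speed limits (rad/s): [2.22, 2.22, 2.57, 3.14, 3.14, 3.14].

INTERFACE

Orientations are given as a rotation vector (axis times angle).
In Python, from station import robot gives the robot as it stands.
- The arm moves only by the shell command python3 inch.py 'ROWS' [FORCE]. ROWS is a JSON list of rows, 1 to 10 of them, each of 7 numbers: dx, dy, dz in m, then a rotation vector rx, ry, rz in rad, then the finger opening in m; each row is the pose to reach, as a shift and turn from the pose commanded when the command began, along the tool's axes at that moment; what a row does not reach only later rows make up. A row lasts 1/10 s, in which the tool goes at most 0.05 m and 0.15 rad, less where a joint would pass 70% of its speed; a pose out of reach is approached as far as the arm can. The fingers move at their own pace and stop on an object; FORCE is the grip in N (left out, the last holds). Time passes only in rows, so rows that do not move let the fingers close. It prints the time, the measured TCP pose, the force, the opening and the grip force at its end.
- robot.read_state(): the state, without advancing time (a new reading comes with each control period).
- robot.snapshot(name): name is "side" or "top"; returns a dict with "pixels" (400x640x3 uint8, red, green, blue), "mtx" (3x3 intrinsics, pixels), "cam_to_world" (4x4, takes a point from camera to world coordinates). Camera axes: x right, y up, looking along -z (the intrinsics and any distortion apply to the point x, -y, -z); pixel columns grow to the right and rows downward; lengths in m; the calibration is good to about 2 mm. A picture is of the moment at which its call begins. There is no depth.
- robot.hand_in(): hands the job in; it is judged then, once.
The state is a dict: "time_s": time; "qpos": joint angles; "joint_vel": joint speeds; "joint_torque": joint torques, N m; "eef_pos": TCP position; "eef_rot": TCP orientation; "contact_force": force on the tool from outside, world axes, zero at the start; "moment": the same for the moment, N m; "opening": finger opening in m; "grasp_force": force on a finger pad.
Only numpy, scipy, OpenCV 4.12 (cv2) and the standard library are available. Lean on these libraries where they do the work, as an engineer would, in place of code of your own. Each camera call takes 0.05 s, during which the arm holds its last target. There are 200 camera calls.

TASK

The telescopic boom of the phone stand is pulled out too far for photographing this tray of jars. Take hold of the inner boom, slide it in until the black length mark is level with the mouth of the collar, and, still holding the boom there, push the collar's cam lever all the way down to closed. Finish holding the boom: keep your grip on it with the mark at the mouth and the lever closed, do not let go, and leave the jars and the other things on the table where they are.

Things in the scene. Friction and masses are not known exactly. Their poses are not given: they have to be found in the camera images.
- inner_boom: sliding inner boom of the phone stand: a level aluminium bar 16 mm wide, 36 mm high, about 0.26 m above the table. Origin on its axis at the length mark; its -y axis points outwards along the bar to the free end, z up, +x across the bar to the cam lever's side. Slides only lengthwise, stiffly (about 1.5 N), stays where left while the lever is open; cannot turn, rise or shift sideways
- length_mark (a point): the middle of the length mark, a black band 2.5 mm wide all round the bar, on the bar's axis (18 mm below the bar's top face); at the start it stands 25 to 80 mm outside the collar
- collar_mouth (a point): middle of the collar's outer face, where the bar comes out, on the bar's axis; the boom is set when length_mark coincides with it. The collar: a black block 28 mm wide, 40 mm long, from 25 mm above to 40 mm below the axis; behind it the outer tube (24 x 44 mm) runs back to the clamp, whose knob stands 52 mm above the axis, and the column, 220 mm behind the mouth, 65 mm above the axis
- cam_lever (a joint): angle of the cam lever in rad: 0 is open (the lever points outwards along the bar, 25 degrees above level), 0.96 is fully closed against its stop (30 degrees below level). Starts 0 to 0.08. It turns about a level axis across the bar, is stiff (about 0.07 to 0.15 N m, so 2 to 8 N on the lever) and stays where it is left. Closed, its cam clamps the bar (it then takes over 12 N to shift it)
- lever_pivot (a point): a point on the lever's turning axis, beside the bar: 19 mm across from the bar's axis (towards the bar's +x side), 30 mm below it and 8 mm behind the mouth
- lever_tip (a point): middle of the lever's free end, 56 mm from lever_pivot. The lever is a dark grey paddle 8 mm thick, 17.5 mm wide, 44 mm long (12 to 56 mm from the pivot), beside the bar, 1.5 to 19 mm off its side face: a finger gripping the bar with its centre 20 to 25 mm outside the mouth is right above the paddle and pushes it down as the hand, gripping lightly, slides down the bar's sides (about 40 mm)
- jar_tray: a black enamelled baking tray, 350 x 274 mm and 43 mm high, with ten filled jars (62 mm across, tops 65 mm above the table); heavy, does not move. Origin: middle of its underside
- jar_a: loose jar, 61 mm across, 61 mm high, to be left alone. Origin: middle of its underside
- jar_b: loose jar like jar_a, to be left alone
- jar_c: loose jar like jar_a, to be left alone
- label_roll: roll of labels, 76 mm across, 30 mm high, lying flat, to be left alone
- marker_pen: marker pen, 130 mm long, lying, to be left alone
- wooden_spoon: wooden spoon, lying, to be left alone
- lid_bowl: steel bowl, 120 mm across, 50 mm high, to be left alone
- boom_end (a point): the bar's free end on its axis, 137 mm outwards of the mark. The bar is bare up to 125 mm from the mark; at the end a phone in its holder hangs below it (48 to 70 mm below the bar's axis, from 110 to 200 mm outwards of the mark; 150 mm across)

How it is judged:
By the outcome, as a careful person would: the job done as asked, in the order asked, and still so for the second after the job is handed in, while the arm keeps its last pose, push and grip.
It also fails if it takes over 45 s, if anything falls off the work surface, if the arm or the gripper's body presses on something with over 40 N, if the wrist force passes 120 N, or if a joint passes its speed limit or range.

## Working session

There is one attempt and no reset: what is moved stays moved. The work goes in short steps, Python scripts to look and compute and a shell command to move; the robot and the scene stay as the last step left them, time stands still between calls to the robot, and variables do not carry over. Pictures are saved under pics/ and viewed, at most 10 in all, crops included, and the job is handed in when it is done.

```bash
ls; mkdir -p pics; python3 - <<'E'
from station import robot
import cv2,numpy as np
for n in("side","top"):
    s=robot.snapshot(n); cv2.imwrite(f"pics/{n}0.png",s["pixels"][:,:,::-1]); print(n,s["mtx"].round(1).tolist(),s["cam_to_world"].round(3).tolist(),[k for k in s])
st=robot.read_state(); print(st)
E
```

```text
inch.py
pics
station.py
side [[411.5, 0.0, 314.9], [0.0, 411.5, 198.1], [0.0, 0.0, 1.0]] [[-0.71, 0.325, -0.624, -0.22], [-0.704, -0.342, 0.623, 0.834], [-0.011, 0.882, 0.472, 0.719], [0.0, 0.0, 0.0, 1.0]] ['pixels', 'mtx', 'cam_to_world']
top [[389.5, 0.0, 316.9], [0.0, 389.5, 193.6], [0.0, 0.0, 1.0]] [[-0.023, 0.988, -0.153, 0.347], [-1.0, -0.022, 0.003, 0.116], [-0.001, 0.153, 0.988, 1.335], [0.0, 0.0, 0.0, 1.0]] ['pixels', 'mtx', 'cam_to_world']
{'time_s': 0.1, 'qpos': array([-1.22659915e+00,  3.00368495e-01,  1.52147486e+00, -3.24298113e-05,
        1.32070050e+00, -6.66260242e-02]), 'joint_vel': array([ 0.00027453, -0.00117089, -0.00076043,  0.00104088, -0.00013358,
       -0.00055315]), 'joint_torque': array([ 1.86873745e-03, -5.32643616e+01, -3.53283978e+01,  7.09460699e-02,
        2.34522752e-02, -6.15678891e-05]), 'eef_pos': array([ 0.21955969, -0.5040575 ,  0.22378754]), 'eef_rot': array([-3.07462673e+00, -6.40612139e-01,  2.55499709e-04]), 'contact_force': array([ 0.93478155, -0.37890259, -0.88031177]), 'moment': array([ 0.02223021, -0.03461968, -0.02197162]), 'grasp_force': 0.0, 'opening': 0.09413619547571914}
```

View pics/side0.png

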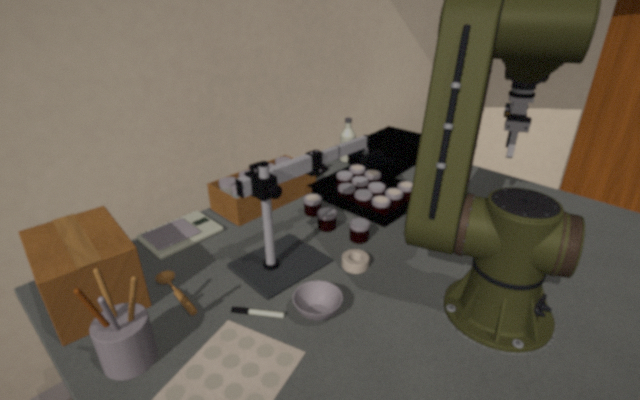

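View pics/top0.png

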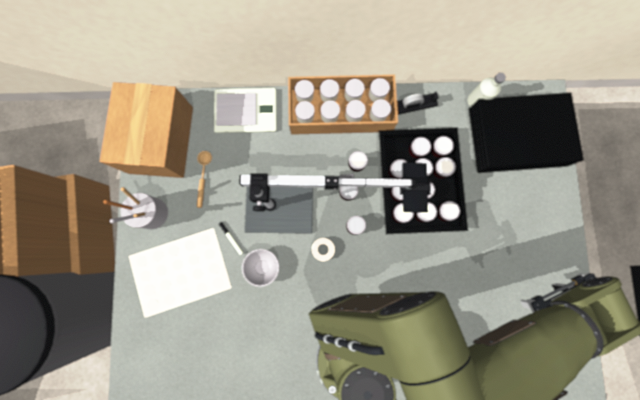

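The side view shows the collar near (318,160) and the boom running to about (370,145). In the top view the collar is near (332,182), the boom runs along world -y, and the phone is at about (415,185). I'll zoom in on both.

```bash
python3 - <<'E'
import cv2,numpy as np
a=cv2.imread("pics/side0.png")[125:205,225:385]; b=cv2.imread("pics/top0.png")[155:215,310:440]
a=cv2.resize(a,(800,400),interpolation=cv2.INTER_CUBIC)
cv2.imwrite("pics/c1.png",cv2.convertScaleAbs(a,alpha=1.5))
b=cv2.resize(b,(780,360),interpolation=cv2.INTER_CUBIC); cv2.imwrite("pics/c2.png",b)
E
```

```text
(no output)
```

View pics/c1.png

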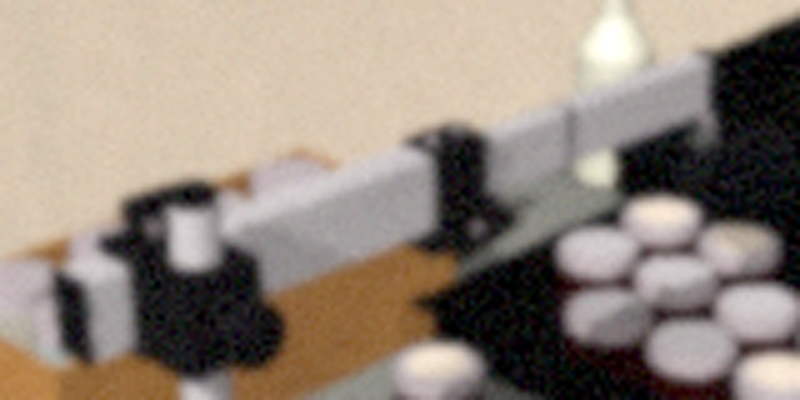

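View pics/c2.png

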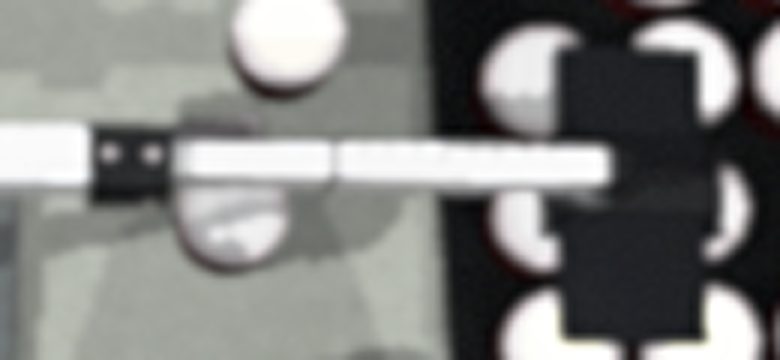

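The top crop shows the mark at about pixel (366,182), the collar mouth at about column 338, the bar's end at about column 411, and the lever paddle on the upper (+x) side of the bar. Next I'll measure to sub-pixel level on averaged frames.

```bash
python3 - <<'E'
from station import robot
import cv2,numpy as np
for n in("side","top"):
    f=[robot.snapshot(n) for _ in range(6)]; s=f[0]
    np.savez(f"{n}.npz",im=np.mean([q["pixels"].astype(float) for q in f],0),K=s["mtx"],T=s["cam_to_world"])
t=np.load("top.npz")["im"]; g=t.mean(2)
print("top rows170-192 at cols"); 
for c in(345,355,380,395): print(c,g[170:193,c-2:c+3].mean(1).round().astype(int))
print("mark/collar cols 330-376",g[180:185,330:376].mean(0).round().astype(int))
print("end 400-",g[180:185,400:425].mean(0).round().astype(int))
s=np.load("side.npz")["im"]
for c in(328,332,347,354,361): print("side",c,"gray",s[130:172,c].mean(1).round().astype(int),"b-r",(s[130:172,c,2]-s[130:172,c,0]).round().astype(int))
E
```

```text
top rows170-192 at cols
345 [159 141 133 129 116 100  89 102 172 240 249 249 250 244 192 152 184 211
 216 207 193 183 191]
355 [ 40  71 114 130 132 129 124 127 181 241 249 248 249 245 211 166 171 183
 176 169 186 215 222]
380 [ 93  92  92  93  93  94  92 101 171 240 249 247 248 248 236 189 150 144
 150 155 157 159 160]
395 [215 184 167 158 144 120  84  54 102 193 243 249 249 251 248 210 176 206
 223 226 226 225 223]
mark/collar cols 330-376 [ 52  43  44  59  86  99  85  66 102 159 189 207 225 235 237 237 237 238
 238 238 238 238 239 240 241 240 240 240 241 241 241 242 243 243 232 208
 217 238 243 243 242 243 244 244 244 244]
end 400- [249 248 248 248 249 249 249 249 251 249 228 158  83  42  35  32  29  29
  29  29  29  29  29  29  29]
side 328 gray [134 134 134 134 134 135 135 135 135 135 134 135 136 136 136 136 136 136
 135 132 127 117 112 105 105 104 103 102 105 105 104  99  92  85  76  66
  59  58  54  58  70  84] b-r [-28 -26 -27 -27 -26 -25 -26 -26 -26 -26 -26 -26 -26 -27 -26 -26 -25 -21
 -13  -6  -3  -2  -2  -3  -4  -3  -2  -2  -3  -2  -4  -2  -3  -4  -5  -4
  -4  -2  -4  -2  -
[... 754 characters left out ...]
130 129 130 127 123 118 120 127 129 123 113 106 104 105 104 105
 106 104 101  85  58  30  15  12  11   8   9   4   6   5   7  34  77 118
 143 151 150 143 135 129] b-r [-24 -23 -21 -19 -17 -17 -16 -13  -9  -5  -2  -3  -2  -4  -2  -2  -3  -3
  -3  -3  -4  -2   0   0   2   0  -2   1   2   3   2  -1   0  -4 -12 -17
 -21 -23 -20 -15  -9  -7]
side 361 gray [136 136 135 135 136 135 135 133 127 118 109 106 105 105 104 104 104 100
  93  72  44  22  14  13  14   9  15  11  14  16  15  14  12  23  63 106
 136 148 147 137 127 116] b-r [-26 -26 -27 -26 -24 -20 -12  -7  -3  -3  -2  -2  -2  -4  -3  -3  -2  -3
  -2  -1   0   2   4   1  -1   2   0   1   0   2   1   2   0  -5  -8 -14
 -17 -19 -17 -14  -9  -7]
```

```bash
cat > h.py <<'E'
import numpy as np
def ray(n,u,v):
    d=np.load(n+".npz"); K,T=d["K"],d["T"]
    c=np.array([(u-K[0,2])/K[0,0],-(v-K[1,2])/K[1,1],-1]); return T[:3,3],T[:3,:3]@c
def onz(n,u,v,z):
    o,d=ray(n,u,v); return o+d*(z-o[2])/d[2]
def tri(a,b):
    (p,d),(q,e)=ray(*a),ray(*b); s=np.linalg.lstsq(np.c_[d,-e],q-p,rcond=None)[0]
    A,B=p+d*s[0],q+e*s[1]; return (A+B)/2,np.linalg.norm(A-B)
E
python3 - <<'E'
from h import *
g=np.load("top.npz")["im"].mean(2)
for r in range(174,190): print(r,g[r,320:346].round().astype(int))
s=np.load("side.npz")["im"].mean(2)
print("side 306-342")
for r in range(146,172): print(r,s[r,306:346].round().astype(int))
# planes: +x top edge in both views
for nm,(t1,t2),(s1,s2) in (("+xtop",((345,177.95),(380,178.0)),((328,147.9),(361,135.75))),("-xtop",((345,184.1),(380,184.8)),((332,149.6),(361,138.7)))):
    def pl(n,a,b):
        o,d=ray(n,*a);_,e=ray(n,*b);k=np.cross(d,e);k/=np.linalg.norm(k);return k,k@o
    k1,c1=pl("top",t1,t2);k2,c2=pl("side",s1,s2)
    d=np.cross(k1,k2);d/=np.linalg.norm(d)
    for y in(0.06,-0.06): print(nm,np.linalg.solve(np.array([k1,k2,[0,1,0]]),[c1,c2,y]).round(4))
for z in(.27,.28,.29):
    m=onz("top",365.3,181.3,z);e=onz("top",411.25,181.8,z);c=onz("top",338.6,181,z+.007);print(z,m,e,c,np.linalg.norm(m-e),m[1]-c[1])
E
```

```text
174 [184 185 184 182 176 171 171 170 168 170 172 174 174 172 173 174 176 177
 171 150 124 112 111 114 114 114]
175 [214 212 209 197 169 140 131 131 132 132 133 135 134 135 141 146 148 149
 143 126 104  95  94  96  97  98]
176 [244 244 243 234 188 119  80  77  79  81  82  82  82  83  89  95  96  97
  95  92  89  88  88  88  88  88]
177 [251 251 253 251 210 120  55  44  47  47  47  49  48  47  48  50  51  53
  66  84  96  99 102 105 105 103]
178 [250 250 252 252 215 121  60  67  72  57  44  41  41  42  51  59  53  49
  77 117 137 147 162 174 176 174]
179 [250 250 252 251 215 121  84 124 132 100  59  42  42  63 102 123 102  69
  97 153 182 200 227 239 241 240]
180 [250 251 252 252 216 123  99 153 165 124  71  43  45  82 140 169 140  86
 106 167 200 221 239 248 250 249]
181 [249 250 251 250 212 120  81 119 128  98  59  42  44  72 121 145 121  77
 107 170 204 224 241 249 249 249]
182 [248 249 250 248 209 119  59  65  69  56  45  42  42  51  72  86  73  60
 108 171 205 225 242 250 251 250]
183 [251 251 252 251 213 123  57  43  45  45  44  44  44  44  47  49  46  55
 103 159 189 208 232 243
[... 4945 characters left out ...]
  45  54  45  30  23
  30  40  58  73  84  89  91  90  89  85  80  71  65  68  76  90 102 109
 112 116 116 116]
+xtop [0.5529 0.06   0.28  ]
+xtop [ 0.5501 -0.06    0.2797]
-xtop [0.5363 0.06   0.2794]
-xtop [ 0.5309 -0.06    0.2806]
0.27 [ 0.54349489 -0.02214817  0.27      ] [ 0.53918656 -0.14977204  0.27      ] [0.54471677 0.05246388 0.277     ] 0.1276965661894224 -0.07461205161317522
0.28 [ 0.54164807 -0.02084815  0.28      ] [ 0.53738019 -0.14727376  0.28      ] [0.54284619 0.05306734 0.287     ] 0.12649763314618148 -0.0739154910387546
0.29 [ 0.53980126 -0.01954812  0.29      ] [ 0.53557383 -0.14477549  0.29      ] [0.5409756  0.05367081 0.297     ] 0.1252987001029406 -0.0732189304643339
```

```bash
python3 - <<'E'
from h import *
u=np.array([-.034,-1,0]);u/=np.linalg.norm(u);nx=np.array([-u[1],u[0],0])
A=onz("top",365.3,181.3,.28)
def onside(c,r,off):
    o,d=ray("side",c,r);t=(nx@A-off-nx@o)/(nx@d);p=o+d*t;return p,(p-A)@u
for c,r,off in((338.6,153,.008),(338.6,156,.008),(321.8,157,.014),(321.9,160,.014),(311.6,160,.014)): print(c,r,onside(c,r,off))
for c in(324.7,339.0): p=onz("top",c,181,.287);print(p,(p-A)@u)
E
```

```text
338.6 153 (array([ 0.53370692, -0.01898139,  0.26096266]), np.float64(-0.0015958382186989587))
338.6 156 (array([ 0.53369953, -0.01919865,  0.25135156]), np.float64(-0.0013784490031771223))
321.8 157 (array([0.53026149, 0.05625494, 0.2718998 ]), np.float64(-0.07667164099349397))
321.9 160 (array([0.53024962, 0.05590587, 0.26262706]), np.float64(-0.07632237012811896))
311.6 160 (array([0.53159808, 0.0955664 , 0.27444774]), np.float64(-0.11600581982923455))
[0.54370869 0.09109462 0.287     ] -0.11194813824292352
[0.54282137 0.05197306 0.287     ] -0.07281902204705147
```

Top-face height is z = 0.280, so the axis is at 0.262. The bar's outward direction is (-0.034,-1), the mark is at (0.5416,-0.0208), and the slide is about 73 mm. I'll raise the hand and swing over.

```bash
python3 inch.py '[[0,0,-0.05,0,0,0,0.094],[0.02,-0.01,-0.09,0,0,-0.1,0.094],[0.05,-0.03,-0.13,0,0,-0.2,0.094],[0.09,-0.055,-0.15,0,0,-0.35,0.094],[0.13,-0.08,-0.16,0,0,-0.5,0.094],[0.17,-0.105,-0.16,0,0,-0.65,0.094],[0.21,-0.13,-0.16,0,0,-0.8,0.094],[0.25,-0.155,-0.16,0,0,-0.95,0.094],[0.29,-0.18,-0.16,0,0,-1.1,0.094],[0.33,-0.205,-0.16,0,0,-1.126,0.094]]' 20
cat > go.py <<'E'
import sys
from station import robot
from h import np
from scipy.spatial.transform import Rotation as R
s=robot.read_state(); Q=R.from_rotvec(s["eef_rot"]); t=np.array(eval(sys.argv[1]))
y=np.array([1,-.034,0]);y/=np.linalg.norm(y);z=np.array([0,0,-1.]);x=np.cross(y,z)
print("shift",(Q.inv().apply(t-s["eef_pos"])).round(4),"rot",(Q.inv()*R.from_matrix(np.c_[x,y,z])).as_rotvec().round(4),s["eef_pos"].round(4))
E
python3 go.py '(.541,-.043,.36)'
```

```text
time_s: 1.7
eef_pos: [0.441, -0.1827, 0.3845]
eef_rot: [2.253, 2.189, 0.0]
contact_force: [1.2, -0.3, 0.0]
opening: 0.0941
grasp_force: 0.0
shift [0.1425 0.096  0.0245] rot [0.0005 0.0003 0.0055] [ 0.441  -0.1827  0.3845]
```

```bash
python3 inch.py '[[0.04,0.025,0,0,0,0,0.094],[0.08,0.053,0,0,0,0.003,0.094],[0.11,0.075,0.01,0,0,0.005,0.094],[0.135,0.09,0.02,0,0,0.005,0.094],[0.142,0.096,0.025,0,0,0.005,0.094],[0.142,0.096,0.025,0,0,0.005,0.094],[0.142,0.096,0.025,0,0,0.005,0.094]]'
python3 go.py '(.541,-.043,.282)'; python3 -c '
from station import robot;import cv2
for n in("side","top"): cv2.imwrite(f"pics/{n}1.png",robot.snapshot(n)["pixels"][:,:,::-1])
import numpy as np
a=cv2.imread("pics/side1.png")[60:220,230:440];a=cv2.resize(a,None,fx=3,fy=3,interpolation=2);cv2.imwrite("pics/s1.png",cv2.convertScaleAbs(a,alpha=1.5))'
```

```text
time_s: 2.4
eef_pos: [0.5407, -0.0467, 0.3597]
eef_rot: [2.265, 2.177, 0.0]
contact_force: [0.5, 0.2, 0.0]
opening: 0.0942
grasp_force: 0.0
shift [0.0038 0.0001 0.0777] rot [ 0.0003  0.0002 -0.0055] [ 0.5407 -0.0467  0.3597]
```

View pics/s1.png

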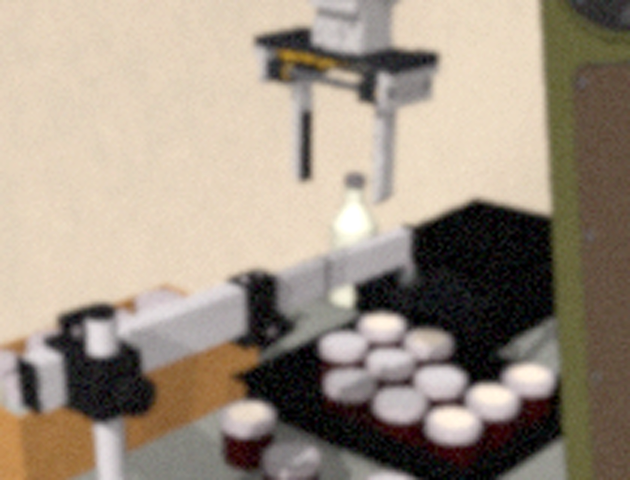

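The fingers straddle the bar line, centred just outward of the mark. I'll descend and grip.

```bash
python3 inch.py '[[0.002,0,0.03,0,0,-0.005,0.094],[0.004,0,0.06,0,0,-0.005,0.07],[0.004,0,0.0775,0,0,-0.005,0.04],[0.004,0,0.0775,0,0,-0.005,0.02],[0.004,0,0.0775,0,0,-0.005,0.0],[0.004,0,0.0775,0,0,-0.005,0.0],[0.004,0,0.0775,0,0,-0.005,0.0],[0.004,0,0.0775,0,0,-0.005,0.0]]' 25
python3 go.py '(.541,-.043,.282)'
```

```text
time_s: 3.3
eef_pos: [0.5414, -0.0419, 0.2824]
eef_rot: [2.258, 2.183, 0.001]
contact_force: [-0.3, -0.3, -0.2]
opening: 0.0414
grasp_force: 0.0
shift [-0.0011 -0.0003  0.0004] rot [ 0.001   0.0001 -0.0001] [ 0.5414 -0.0419  0.2824]
```

```bash
python3 inch.py '[[0,0,0,0,0,0,0.0],[0,0,0,0,0,0,0.0],[0,0,0,0,0,0,0.0],[0,0,0,0,0,0,0.0],[0,0,0,0,0,0,0.0]]' 25
python3 go.py '(.541,-.043,.282)'
```

```text
time_s: 3.8
eef_pos: [0.5415, -0.0418, 0.2818]
eef_rot: [2.259, 2.183, 0.001]
contact_force: [4.7, 0.2, -1.7]
opening: 0.0158
grasp_force: 25.0
shift [-0.0012 -0.0005 -0.0002] rot [ 0.0008 -0.0001 -0.0001] [ 0.5415 -0.0418  0.2818]
```

Gripped at 25 N with 15.8 mm opening. I'll slide in 60 mm and then check.

```bash
python3 inch.py '[[0.005,0,0,0,0,0,0.0],[0.013,0,0,0,0,0,0.0],[0.022,0,0,0,0,0,0.0],[0.031,0,0,0,0,0,0.0],[0.04,0,0,0,0,0,0.0],[0.049,0,0,0,0,0,0.0],[0.056,0,0,0,0,0,0.0],[0.06,0,0,0,0,0,0.0],[0.06,0,0,0,0,0,0.0],[0.06,0,0,0,0,0,0.0]]' 25
python3 - <<'E'
from h import *
from station import robot
import cv2
print(robot.read_state()["eef_pos"])
ims={}
for n in("side","top"):
    f=[robot.snapshot(n) for _ in range(6)]; ims[n]=np.mean([q["pixels"].astype(float) for q in f],0)
    np.savez(n+"2.npz",im=ims[n],K=f[0]["mtx"],T=f[0]["cam_to_world"])
a=cv2.resize(ims["side"][130:190,290:370,::-1]*1.5,None,fx=8,fy=8,interpolation=cv2.INTER_CUBIC)
b=cv2.resize(ims["top"][160:200,320:420,::-1],(640,256),interpolation=cv2.INTER_CUBIC)
cv2.imwrite("pics/m2.png",cv2.resize(np.vstack([a,b]).clip(0,255).astype(np.uint8),None,fx=.8,fy=.8))
E
```

```text
time_s: 4.8
eef_pos: [0.5439, 0.0184, 0.2818]
eef_rot: [2.258, 2.183, 0.002]
contact_force: [7.4, 0.5, -3.0]
opening: 0.0155
grasp_force: 25.0
[0.54390294 0.01842084 0.28181832]
```

View pics/m2.png

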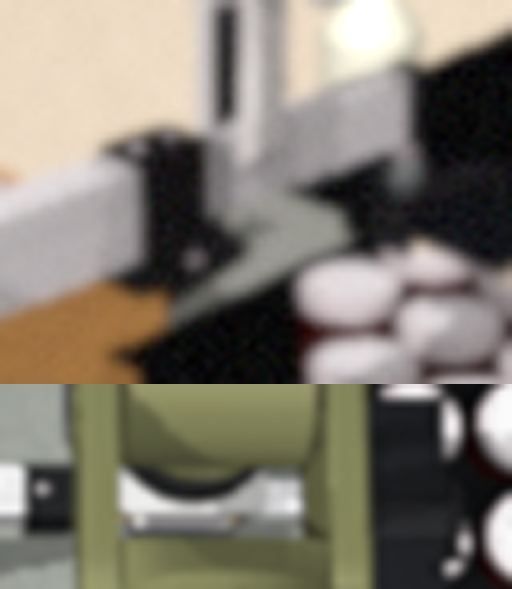

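The side view shows the collar edge at about pixel (205,170) in the crop, with the finger right beside it, so the mark (about 13 mm out) is hidden in the blur. I'll slide to 72 mm, release, swing clear and compare the mouth's edge profile with the first top picture.

```bash
python3 inch.py '[[0.004,0.0005,0,0,0,0,0.0],[0.008,0.001,0,0,0,0,0.0],[0.012,0.001,0,0,0,0,0.0],[0.012,0.001,0,0,0,0,0.0],[0.012,0.001,0,0,0,0,0.0]]' 25
python3 inch.py '[[0,0,0,0,0,0,0.03],[0,0,0,0,0,0,0.05],[0,0,0,0,0,0,0.05],[0,0,-0.04,0,0,0,0.06],[0,0,-0.08,0,0,0,0.06],[-0.03,-0.02,-0.11,0,0,0,0.06],[-0.07,-0.04,-0.11,0,0,0,0.06],[-0.115,-0.06,-0.11,0,0,0,0.06],[-0.16,-0.08,-0.11,0,0,0,0.06],[-0.205,-0.1,-0.11,0,0,0,0.06]]' 25
python3 inch.py '[[-0.045,-0.02,0,0,0,0,0.06],[-0.09,-0.04,0,0,0,0,0.06],[-0.09,-0.04,0,0,0,0,0.06]]'
cat > prof.py <<'E'
from h import *
from station import robot
import cv2,sys
k=sys.argv[1]
f=[robot.snapshot("top") for _ in range(8)]; im=np.mean([q["pixels"].astype(float) for q in f],0)
np.savez(f"top{k}.npz",im=im,K=f[0]["mtx"],T=f[0]["cam_to_world"])
g=im.mean(2);g0=np.load("top.npz")["im"].mean(2)
for r in(176,179,180,181,182,183,186,187): print(r,g[r,322:350].round().astype(int),"\n was",g0[r,322:350].round().astype(int))
print("end",g[180:185,372:395].mean(0).round().astype(int))
cv2.imwrite(f"pics/t{k}.png",cv2.resize(im[155:215,310:440,::-1].clip(0,255).astype(np.uint8),None,fx=6,fy=6,interpolation=cv2.INTER_CUBIC))
E
python3 prof.py 3
```

```text
time_s: 5.9
eef_pos: [0.5445, 0.0305, 0.2818]
eef_rot: [-2.258, -2.183, -0.0]
contact_force: [-3.0, 2.2, 2.1]
opening: 0.0158
grasp_force: 25.0
time_s: 6.9
eef_pos: [0.4366, -0.1729, 0.3919]
eef_rot: [2.258, 2.183, 0.0]
contact_force: [1.0, -0.1, 0.4]
opening: 0.0605
grasp_force: 0.0
time_s: 7.2
eef_pos: [0.3924, -0.264, 0.3915]
eef_rot: [-2.265, -2.177, 0.001]
contact_force: [0.7, -0.1, -0.6]
opening: 0.0598
grasp_force: 0.0
176 [244 237 191 121  82  78  80  82  83  83  83  84  90  96  98  98  97  94
  91  90  90  89  89  90  92  93  93  93] 
 was [243 234 188 119  80  77  79  81  82  82  82  83  89  95  96  97  95  92
  89  88  88  88  88  88  90  92  92  92]
179 [253 253 219 123  86 126 135 102  61  42  43  64 104 125 106  68  64 105
 158 198 228 236 240 243 243 241 238 239] 
 was [252 251 215 121  84 124 132 100  59  42  42  63 102 123 102  69  97 153
 182 200 227 239 241 240 240 239 239 239]
180 [253 253 219 124 101 155 167 127  73  44  46  84 143 172 144  86  65 111
 172 218 242 249 250 251 251 250 250 250] 
 was [252 252 216 123  99 153 165 124  71  43  45  82 140 169 140  86 
[... 648 characters left out ...]
 
 was [252 251 213 123  57  43  45  45  44  44  44  44  47  49  46  55 103 159
 189 208 232 243 245 245 244 244 244 244]
186 [166 155 117  63  29  26  28  29  28  29  30  31  32  31  29  37  65 105
 141 163 176 184 188 187 186 188 192 193] 
 was [163 152 115  62  29  25  28  28  28  29  29  30  32  30  28  38  68 107
 139 160 173 181 185 184 184 185 189 190]
187 [166 151 110  57  24  23  24  25  24  24  25  32  41  43  36  45  78 119
 160 187 203 212 216 215 213 212 214 215] 
 was [164 149 109  56  24  22  22  24  24  24  24  31  40  41  34  44  77 117
 157 184 200 209 213 213 210 209 210 208]
end [246 247 247 247 247 248 248 249 249 250 252 250 210 122  56  38  35  31
  28  27  26  26  26]
```

View pics/t3.png

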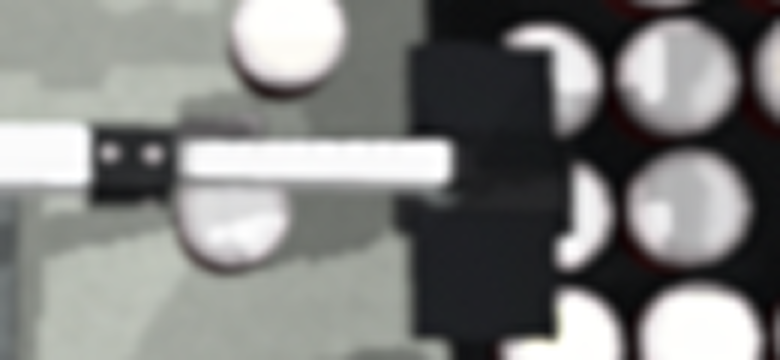

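The mark now sits right at the mouth, just outside it. The edge profile at column 338-340 has shifted by about 0.95 px (2.6 mm) against the bare bar, so about 1.7 mm remains. I'll regrasp and nudge it in.

```bash
python3 go.py '(.5442,.0295,.365)'
```

```text
shift [0.2933 0.1396 0.0268] rot [0.0001 0.0001 0.0018] [ 0.3952 -0.2592  0.3918]
```

```bash
python3 inch.py '[[0.04,0.02,0,0,0,0,0.06],[0.085,0.04,0,0,0,0,0.06],[0.13,0.06,0,0,0,0,0.06],[0.175,0.082,0,0,0,0.002,0.06],[0.22,0.104,0,0,0,0.002,0.06],[0.26,0.124,0.005,0,0,0.002,0.06],[0.285,0.135,0.015,0,0,0.002,0.06],[0.2933,0.1396,0.0268,0,0,0.002,0.06],[0.2933,0.1396,0.0268,0,0,0.002,0.06],[0.2933,0.1396,0.0268,0,0,0.002,0.06]]'
python3 go.py '(.5442,.0295,.282)'
```

```text
time_s: 8.6
eef_pos: [0.5439, 0.0277, 0.3652]
eef_rot: [2.261, 2.181, -0.0]
contact_force: [-0.7, 0.2, 0.3]
opening: 0.06
grasp_force: 0.0
shift [0.0018 0.0002 0.0832] rot [-0.0001  0.0002 -0.0021] [0.5439 0.0277 0.3652]
```

```bash
python3 inch.py '[[0,0,0.03,0,0,-0.001,0.06],[0,0,0.06,0,0,-0.001,0.05],[0,0,0.083,0,0,-0.001,0.04],[0,0,0.083,0,0,-0.001,0.03],[0,0,0.083,0,0,-0.001,0.0],[0,0,0.083,0,0,-0.001,0.0],[0,0,0.083,0,0,-0.001,0.0],[0,0,0.083,0,0,-0.001,0.0],[0,0,0.083,0,0,-0.001,0.0]]' 25
python3 inch.py '[[0,0,0,0,0,0,0.0],[0,0,0,0,0,0,0.0],[0,0,0,0,0,0,0.0]]' 25
```

```text
time_s: 9.5
eef_pos: [0.5444, 0.0282, 0.2835]
eef_rot: [2.259, 2.181, 0.001]
contact_force: [-3.1, -1.1, 5.5]
opening: 0.0155
grasp_force: 25.0
time_s: 9.8
eef_pos: [0.5443, 0.0282, 0.2834]
eef_rot: [2.259, 2.181, 0.001]
contact_force: [-2.5, -1.2, 6.2]
opening: 0.0161
grasp_force: 25.0
```

```bash
python3 inch.py '[[0.001,0,0,0,0,0,0.0],[0.0017,0,0,0,0,0,0.0],[0.0017,0,0,0,0,0,0.0],[0.0017,0,0,0,0,0,0.0]]' 25
```

```text
time_s: 10.2
eef_pos: [0.5444, 0.03, 0.2835]
eef_rot: [2.259, 2.181, 0.002]
contact_force: [-2.8, -0.5, 6.2]
opening: 0.0158
grasp_force: 25.0
```

Moved 1.8 mm. I'll release, swing clear and check again.

```bash
python3 inch.py '[[0,0,0,0,0,0,0.03],[0,0,0,0,0,0,0.05],[0,0,0,0,0,0,0.05],[0,0,-0.04,0,0,0,0.06],[0,0,-0.08,0,0,0,0.06],[-0.03,-0.02,-0.11,0,0,0,0.06],[-0.07,-0.04,-0.11,0,0,0,0.06],[-0.115,-0.06,-0.11,0,0,0,0.06],[-0.16,-0.08,-0.11,0,0,0,0.06],[-0.205,-0.1,-0.11,0,0,0,0.06]]' 25
python3 inch.py '[[-0.045,-0.02,0,0,0,0,0.06],[-0.09,-0.04,0,0,0,0,0.06],[-0.09,-0.04,0,0,0,0,0.06]]'
python3 prof.py 4 | grep -A1 -E "^18|end"; python3 -c '
from h import *
for r in (180,181,182,183):
  for L in(110,150,180):
    print(r,L,[round(float(338+np.interp(L,np.load(f)["im"].mean(2)[r,338:344],np.arange(6))),2) for f in("top.npz","top3.npz","top4.npz")])
for f in("top.npz","top3.npz","top4.npz"):
  p=np.load(f)["im"].mean(2)[180:185].mean(0);i=[i for i in range(370,420) if p[i]>140>=p[i+1]][0];print(i+(p[i]-140)/(p[i]-p[i+1]))
'; python3 go.py '(.5442,.0308,.365)'
```

```text
time_s: 11.2
eef_pos: [0.436, -0.1727, 0.3921]
eef_rot: [2.259, 2.182, 0.0]
contact_force: [1.4, 0.6, 0.2]
opening: 0.06
grasp_force: 0.0
time_s: 11.5
eef_pos: [0.3917, -0.2637, 0.3917]
eef_rot: [-2.266, -2.176, 0.001]
contact_force: [0.1, 0.0, -0.2]
opening: 0.06
grasp_force: 0.0
180 [253 253 220 124 100 156 167 127  72  44  46  84 143 172 143  83  95 160
 198 223 238 245 248 250 249 247 248 250] 
--
181 [252 252 216 122  82 121 130  99  60  43  44  73 123 148 123  74 100 167
 204 225 241 248 249 250 249 248 249 249] 
--
182 [251 250 213 121  60  65  70  58  46  42  43  52  73  88  74  55 102 170
 206 227 243 251 252 251 251 251 251 251] 
--
183 [253 253 217 126  58  43  46  46  44  45  45  46  49  51  46  48  96 158
 192 212 234 245 247 247 247 247 247 247] 
--
186 [165 155 117  63  29  26  29  29  29  29  29  31  32  31  29  38  69 109
 143 163 176 184 188 187 186 188 192 192] 
--
187 [166 152 110  57  24  22  24  24  24  24  25  32  42  42  36  45  78 119
 160 187 203 212 216 215 213 212 214 215] 
--
end [247 247 246 247 248 248 248 249 249 250 252 246 194 106  47  36  32  28
  27  27  26  26  27]
180 110 [338.07, 338.98, 338.23]
180 150 [338.72, 339.64, 338.85]
180 180 [339.39, 340.18, 339.53]
181 110 [338.05, 339.0, 338.15]
181 150 [338.68, 339.63, 338.74]
181 180 [339.29, 340.13, 339.34]
182 110 [338.03, 339.0, 338.12]
182 150 [338.66, 339.62, 338.71]
182 180 [339.26, 340.11, 339.28]
183 110 [338.12, 339.12, 338.22]
183 150 [338.83, 339.79, 338.87]
183 180 [339.7, 340.4, 339.65]
411.23485748218525
384.7937588652482
384.6088808937701
shift [0.2946 0.1399 0.027 ] rot [ 0.0001 -0.      0.0008] [ 0.3946 -0.259   0.392 ]
```

```bash
python3 - <<'E'
from h import *
a,b=[np.load(f)["im"].mean(2) for f in("top3.npz","top4.npz")]
for r in(165,170,180,182,183,195,200): print(r,a[r,374:392].round().astype(int),"\n   ",b[r,374:392].round().astype(int))
for r in(168,172,188,192): print(r,a[r,396:410].round().astype(int),"\n   ",b[r,396:410].round().astype(int))
print("mark zone 181", (b-a)[178:186,336:345].round().astype(int))
E
```

```text
165 [113 113 108  85  54  36  34  35  35  35  35  35  35  35  35  35  35  35] 
    [113 110  97  70  45  34  34  35  35  34  35  35  35  35  35  35  35  34]
170 [112 113 107  85  54  37  35  36  35  35  36  35  35  35  35  35  35  35] 
    [112 110  97  70  45  35  34  35  35  35  35  36  35  35  35  35  35  35]
180 [252 249 250 252 253 253 253 254 255 255 218 127  58  38  34  30  27  26] 
    [249 250 252 253 253 253 254 255 255 243 176  93  43  37  33  28  27  27]
182 [250 250 250 250 250 250 251 251 253 252 218 127  59  40  36  30  26  25] 
    [250 250 250 250 250 250 251 251 254 255 217 120  52  36  30  26  25  25]
183 [250 250 250 250 251 251 251 252 254 252 213 124  58  39  37  33  30  29] 
    [250 250 250 250 250 251 251 252 255 253 207 115  50  36  33  30  29  28]
195 [156 156 145 118  78  44  32  33  33  34  33  33  34  34  33  34  33  33] 
    [151 150 141 108  62  35  32  34  34  33  34  34  34  34  34  33  33  33]
200 [161 162 156 128  83  44  32  32  34  34  34  34  34  33  33  34  34  34] 
    [161 162 153 117  66  34  32  33  34  34  34  33  33  33  34  33  34  34]
168 [ 34  33  32  29  29  65 146 223 243 243 241 238 222 164] 
    [ 34  33  31  25  50 140 232 248 245 242 240 237 222 164]
172 [ 31  31  31  30  27  47 109 171 194 185 171 151 117  71] 
    [ 31  31  29  26  39 101 171 206 202 185 171 152 117  71]
188 [ 40  40  40  40  40  40  38  35  50 125 210 240 240 230] 
    [ 40  40  40  40  40  39  36  44  99 176 231 241 240 229]
192 [ 32  32  31  32  31  30  26  24  48 123 208 240 241 233] 
    [ 31  32  31  31  31  27  22  36  96 175 230 240 240 232]
mark zone 181 [[-1 -5  4 14 10  2  0  1  1]
 [-1 -3 16 33 19  3 -2 -3 -2]
 [-2 -2 30 48 27  5 -4 -4 -2]
 [-2  1 42 58 31  3 -2 -2 -1]
 [-1  5 48 60 32  3 -2  0  0]
 [-1  6 44 56 29  6 -1  0  0]
 [-1  3 29 39 21  4  0  0  0]
 [-1  3 14 18 10  1  0  0  0]]
```

Noise and aliasing aside, the picture shows the mark's outer edge is now only about 0.9 mm outside the mouth. The boom moved about 1.8 mm and its centre is about 0.3 mm inside. I'll regrasp for good about 22 mm outside the mouth.

```bash
python3 inch.py '[[0.04,0.02,0,0,0,0,0.06],[0.085,0.04,0,0,0,0,0.06],[0.13,0.06,0,0,0,0,0.06],[0.175,0.082,0,0,0,0,0.06],[0.22,0.104,0,0,0,0,0.06],[0.26,0.124,0.005,0,0,0,0.06],[0.285,0.135,0.015,0,0,0,0.06],[0.2955,0.14,0.027,0,0,0,0.06],[0.2955,0.14,0.027,0,0,0,0.06],[0.2955,0.14,0.027,0,0,0,0.06]]'
python3 inch.py '[[0,0,0.03,0,0,0,0.06],[0,0,0.06,0,0,0,0.05],[0,0,0.083,0,0,0,0.04],[0,0,0.083,0,0,0,0.03],[0,0,0.083,0,0,0,0.03],[0,0,0.083,0,0,0,0.03],[0,0,0.083,0,0,0,0.03]]'
python3 go.py '(.5442,.031,.2825)'
```

```text
time_s: 12.9
eef_pos: [0.544, 0.0299, 0.3651]
eef_rot: [-2.26, -2.182, 0.001]
contact_force: [-0.1, -0.6, -0.2]
opening: 0.06
grasp_force: 0.0
time_s: 13.6
eef_pos: [0.5446, 0.0303, 0.2834]
eef_rot: [2.259, 2.181, 0.002]
contact_force: [-1.0, -0.6, 0.4]
opening: 0.0299
grasp_force: 0.0
shift [ 0.0006 -0.0005  0.0009] rot [ 0.0022 -0.     -0.0013] [0.5446 0.0303 0.2834]
```

Now I'll close at 20 N and nudge the boom out 0.3 mm.

```bash
python3 inch.py '[[0.001,-0.0005,0,0,0,-0.001,0.03],[0.001,-0.0005,0,0,0,-0.001,0.0],[0.001,-0.0005,0,0,0,-0.001,0.0],[0.001,-0.0005,0,0,0,-0.001,0.0],[0.001,-0.0005,0,0,0,-0.001,0.0]]' 20
python3 inch.py '[[-0.0003,0,0,0,0,0,0.0],[-0.0003,0,0,0,0,0,0.0],[-0.0003,0,0,0,0,0,0.0]]' 20
```

```text
time_s: 14.1
eef_pos: [0.5444, 0.0316, 0.2821]
eef_rot: [2.258, 2.183, 0.002]
contact_force: [5.2, 0.6, -0.8]
opening: 0.0156
grasp_force: 20.0
time_s: 14.4
eef_pos: [0.5444, 0.0314, 0.2821]
eef_rot: [2.258, 2.183, 0.002]
contact_force: [5.4, 0.1, -0.3]
opening: 0.0157
grasp_force: 20.0
```

```bash
python3 inch.py '[[0,0.0003,0,0,0,0,0.0],[0,0.0003,0.004,0,0,0,0.0],[0,0.0003,0.008,0,0,0,0.0],[0,0.0003,0.012,0,0,0,0.0],[0,0.0003,0.016,0,0,0,0.0],[0,0.0003,0.02,0,0,0,0.0],[0,0.0003,0.02,0,0,0,0.0]]' 4
```

```text
time_s: 15.1
eef_pos: [0.5444, 0.0312, 0.2621]
eef_rot: [2.258, 2.183, 0.001]
contact_force: [4.4, -0.8, 1.7]
opening: 0.0158
grasp_force: 4.7
```

```bash
python3 inch.py '[[0.0003,0,0.004,0,0,0,0.0],[0.0003,0,0.008,0,0,0,0.0],[0.0003,0,0.012,0,0,0,0.0],[0.0003,0,0.015,0,0,0,0.0],[0.0003,0,0.017,0,0,0,0.0],[0.0003,0,0.017,0,0,0,0.0]]' 4
```

```text
time_s: 15.7
eef_pos: [0.5445, 0.0311, 0.246]
eef_rot: [2.258, 2.182, 0.001]
contact_force: [-0.0, -3.5, 9.9]
opening: 0.0158
grasp_force: 7.6
```

```bash
for i in 1 2; do python3 inch.py '[[0.0002,0,0.001,0,0,0,0.0],[0.0002,0,0.002,0,0,0,0.0],[0.0002,0,0.002,0,0,0,0.0]]' 4; done
```

```text
time_s: 16.0
eef_pos: [0.5445, 0.0313, 0.2442]
eef_rot: [2.258, 2.182, 0.002]
contact_force: [-0.5, -3.3, 10.1]
opening: 0.0157
grasp_force: 6.4
time_s: 16.3
eef_pos: [0.5445, 0.0316, 0.2422]
eef_rot: [2.258, 2.182, 0.002]
contact_force: [-0.0, -3.1, 11.3]
opening: 0.0163
grasp_force: 7.0
```

```bash
python3 inch.py '[[0,0,0.001,0,0,0,0.0],[0,0,0.001,0,0,0,0.0]]' 4;python3 inch.py '[[0,0,0.001,0,0,0,0.0],[0,0,0.001,0,0,0,0.0]]' 4
```

```text
time_s: 16.5
eef_pos: [0.5445, 0.0318, 0.2412]
eef_rot: [2.258, 2.182, 0.002]
contact_force: [-1.1, -1.2, 10.6]
opening: 0.0157
grasp_force: 6.5
time_s: 16.7
eef_pos: [0.5445, 0.0318, 0.2406]
eef_rot: [2.258, 2.182, 0.003]
contact_force: [-1.9, -1.4, 13.4]
opening: 0.0158
grasp_force: 9.2
```

```bash
python3 inch.py '[[0,0,0.001,0,0,0,0.0],[0,0,0.001,0,0,0,0.0]]' 4; python3 inch.py '[[0,0,0.001,0,0,0,0.0],[0,0,0.001,0,0,0,0.0]]' 4
```

```text
time_s: 16.9
eef_pos: [0.5446, 0.0318, 0.2402]
eef_rot: [2.257, 2.182, 0.003]
contact_force: [-3.8, -1.5, 18.7]
opening: 0.0162
grasp_force: 11.7
time_s: 17.1
eef_pos: [0.5446, 0.0319, 0.2399]
eef_rot: [2.257, 2.181, 0.004]
contact_force: [-7.3, -2.2, 24.5]
opening: 0.016
grasp_force: 14.4
```

The stop has been reached: the force climbs with almost no further travel. I'll firm the grip, ease off slightly and look.

```bash
python3 inch.py '[[0,0,-0.001,0,0,0,0.0],[0,0,-0.001,0,0,0,0.0],[0,0,-0.001,0,0,0,0.0],[0,0,-0.001,0,0,0,0.0]]' 15
python3 - <<'E'
from h import *
from station import robot
import cv2
I={n:np.mean([robot.snapshot(n)["pixels"].astype(float) for _ in range(6)],0) for n in("side","top")}
g=I["top"].mean(2);b=np.load("top4.npz")["im"].mean(2)
for r,c in((165,374),(170,374),(180,380),(183,380),(168,396),(188,396),(192,396)): print(r,b[r,c:c+12].round().astype(int),g[r,c:c+12].round().astype(int))
a=cv2.resize(I["side"][130:190,290:370,::-1]*1.8,None,fx=8,fy=8,interpolation=cv2.INTER_CUBIC)
t=I["top"][140:240,310:470,::-1]; t=cv2.resize(t,(640,400))
cv2.imwrite("pics/m5.png",cv2.resize(np.vstack([a,t]).clip(0,255).astype(np.uint8),None,fx=.66,fy=.66))
E
```

```text
time_s: 17.5
eef_pos: [0.5446, 0.0319, 0.2399]
eef_rot: [2.257, 2.182, 0.003]
contact_force: [-2.8, -1.6, 16.0]
opening: 0.016
grasp_force: 24.3
165 [113 110  97  70  45  34  34  35  35  34  35  35] [111 120 118 116 117 115 103  77  47  29  28  27]
170 [112 110  97  70  45  35  34  35  35  35  35  36] [ 99 112 117 117 117 118 111  86  49  28  27  28]
180 [254 255 255 243 176  93  43  37  33  28  27  27] [115 139 188 204 162  89  37  28  28  28  28  29]
183 [251 252 255 253 207 115  50  36  33  30  29  28] [116 129 160 174 142  80  37  30  30  30  32  32]
168 [ 34  33  31  25  50 140 232 248 245 242 240 237] [ 28  28  26  22  49 142 237 255 253 252 252 252]
188 [ 40  40  40  40  40  39  36  44  99 176 231 241] [ 36  35  36  36  36  35  32  37  90 180 244 253]
192 [ 31  32  31  31  31  27  22  36  96 175 230 240] [ 30  29  29  29  28  23  16  35 111 203 248 253]
```

View pics/m5.png

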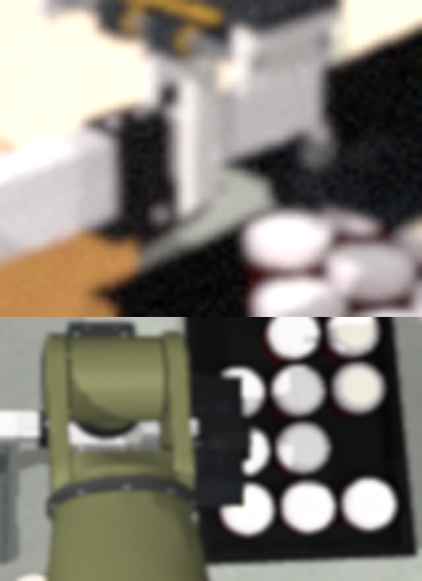

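The side view shows the finger gripping right outside the collar at crop pixel (190,150), with the dark lever no longer sticking out below the bar. In the top view the phone's outer edge is unchanged from the set position and the jars are in place. I'm handing it in.

```bash
python3 -c '
from station import robot
print(robot.hand_in())'
```

```text
the job is handed in; nothing more can be done
None
```

I slid the boom in until I put the mark within about 1 mm of the collar mouth, pushed the lever down to its stop, and handed the job in still gripping the boom. The mark was measured before the lever was closed, the closed lever is judged from contact force, and no result was returned.

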